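# Set each coffee cup on its own saucer

### The job

Set out the coffee cups: stand each of the three cups that have a handle upright in the middle of its own saucer, the smallest cup on the smallest saucer, the middle-sized on the middle-sized and the largest on the largest. Set them down gently and leave the saucers where they lie; the beaker without a handle, the egg cup and the sugar pot stay where they stand.

Things in the scene. Friction and masses are not known exactly. Their poses are not given: they have to be found in the camera images.
- cup_small_mid (a point): The smallest of three white ceramic coffee cups with a handle, standing upright and empty: outside diameter 46 mm (straight-sided over its upper 70 %), 54 mm tall, foot 33 mm wide, wall 3.5 mm. The point is on its axis, half-way up (27 mm above its foot). z is up; the loop handle is on the cup's +y side, reaching about 43 mm from the axis, between about 30 and 85 % of the height; the sides towards +x and -x are clear for the fingers. Weighs roughly 0.07 to 0.25 kg.
- cup_medium_mid (a point): The middle-sized of three white ceramic coffee cups with a handle, standing upright and empty: outside diameter 55 mm (straight-sided over its upper 70 %), 62 mm tall, foot 40 mm wide, wall 3.5 mm. The point is on its axis, half-way up (31 mm above its foot). z is up; the loop handle is on the cup's +y side, reaching about 47 mm from the axis, between about 30 and 85 % of the height; the sides towards +x and -x are clear for the fingers. Weighs roughly 0.07 to 0.25 kg.
- cup_large_mid (a point): The largest of three white ceramic coffee cups with a handle, standing upright and empty: outside diameter 64 mm (straight-sided over its upper 70 %), 70 mm tall, foot 46 mm wide, wall 3.5 mm. The point is on its axis, half-way up (35 mm above its foot). z is up; the loop handle is on the cup's +y side, reaching about 52 mm from the axis, between about 30 and 85 % of the height; the sides towards +x and -x are clear for the fingers. Weighs roughly 0.07 to 0.25 kg.
- saucer_small: The smallest of three loose round white saucers, for the smallest cup: 92 mm across and 10 mm high at its rim; flat floor in the middle about 66 mm across, 4 mm above the worktop. Origin: centre of the underside, on the worktop; z is up.
- saucer_medium: The middle-sized of three loose round white saucers, for the middle-sized cup: 118 mm across and 10 mm high at its rim; flat floor in the middle about 84 mm across, 4 mm above the worktop. Origin: centre of the underside, on the worktop; z is up.
- saucer_large: The largest of three loose round white saucers, for the largest cup: 144 mm across and 10 mm high at its rim; flat floor in the middle about 103 mm across, 4 mm above the worktop. Origin: centre of the underside, on the worktop; z is up.
- beaker_mid (a point): Bystander: a plain white ceramic beaker WITHOUT a handle, 60 mm wide at the rim, 78 mm tall. It stands among the cups and saucers and has no saucer. The point is on its axis, half-way up (39 mm above its foot).
- eggcup_mid (a point): Bystander: a white egg cup on a stem, 49 mm wide, 56 mm tall, no handle. The point is on its axis, half-way up.
- sugarpot_mid (a point): Bystander: a white closed sugar pot with a small knob on its lid, 72 mm wide, 78 mm tall, no handle. The point is on its axis, half-way up.
Not all that is in view belongs to the job. What is shaped like the part that bears cup_medium_mid but blue is not meant.

How it is judged:
By the outcome, as a careful person would: the job done as asked, in the order asked, and still so for the second after the job is handed in, with the robot touching nothing.
It also fails if it takes over 88 s, if anything falls off the work surface, if the arm or the gripper's body presses on something with over 40 N, if the wrist force passes 120 N, or if a joint passes its speed limit or range.

### The arm

A 6-joint arm with a two-finger parallel gripper is mounted at the origin on the work surface. World frame = base frame: x ahead of the robot, y to its left, z up, the work surface at z = 0. Lengths are in mm, angles in rad, forces in N, time in s.
With the tool pointing down it reaches from about 300 to 775 mm from the base axis. Payload 14.6 kg.
Tool frame: the origin (TCP) lies midway between the tips of the shut fingers; the grasp point (between the pads) lies 19 mm behind it; z points along the fingers, y is the direction in which the jaws open and shut (so a half turn about z gives the same grasp; the last joint's range is limited). The gripper opens to 94 mm and grips with 3 to 60 N. Pads are 16 mm wide; open, the fingers measure 119 mm over their backs; the gripper's body (75 mm by 177 mm) begins 78 mm behind the grasp point.
Start: joints at [-1.316, 0.3, 1.521, -0, 1.321, -0.067], TCP at [173.944, -521.759, 205.446] pointing down, gripper open.
Joint ranges: [-3.03, 3.03], [-0.79, 2.21], [0.23, 2.52], [-1.04, 4.18], [0, 3.07], [-2.55, 2.55]. Speed limits (rad/s): [2.22, 2.22, 2.57, 3.14, 3.14, 3.14].

### API

Orientations are given as a unit quaternion [w, x, y, z].
In Python, from workcell import manip gives the robot as it stands.
- The arm moves only by the tool jog_arm, never from a script. Its argument "rows" is a list that holds one entry, the list of rows, each a list of 5 numbers: the shift along the tool's x, y, z scaled (see below), then the turn about the tool's z scaled (see below), then the closure, from -1 (fully open) to 1 (shut). A call has 1 to 8 rows; each row shifts and turns the commanded pose from where the row before left it, along the tool's axes as they then stand; what a row does not reach is not made up. The controller multiplies each number of a shift by 0.02 m and each number of a turn by 6 degrees. A row lasts 1/8 s, in which the tool goes at most 62.5 mm and 10.7 degrees, less where a joint would pass 70% of its speed; a pose out of reach is approached as far as the arm can. A call with a number of a shift or a turn outside -1 to 1 is refused whole. A call with a gripper value outside its range is refused whole. The fingers move at their own pace and stop on an object; the grip force is fixed at half the most. Time passes only in rows, so rows that do not move let the fingers close. It gives the time, the measured TCP pose, the force and the opening at its end, in the units of the state.
- manip.observe(): the state, without advancing time (a new reading comes with each control period).
- manip.snapshot(name): name is "side" or "top" or "wrist"; returns the picture (384x512x3 uint8, red, green, blue); there is no depth.
- manip.camera_info(name): a dict with "intrinsics" (3x3 intrinsics, pixels), "origin" and "rotation" of the camera in the world; the wrist camera has in their place "hand_eye" (4x4, takes a point from camera to tool coordinates, whose origin is the TCP and whose axes are the flange's). Camera axes: x right, y down, z forward; pixel columns grow to the right and rows downward; lengths in mm; the calibration is good to about 2 mm. The wrist camera is an equidistant fisheye: a pixel r from the principal point sees the ray r / f radians off the axis. A picture is of the moment at which its call begins: read the wrist's pose just before it. camera_info takes no time and is no camera call.
- manip.hand_in(): hands the job in, once; it reports no verdict.
The state is a dict: "clock": time; "q": joint angles; "dq": joint speeds; "effort": joint torques, N m; "position": TCP position; "ee_rot": TCP orientation; "force": force on the tool from outside, world axes, zero at the start; "torque": the same for the moment, N m; "gripper_width": finger opening in mm.
Only numpy, scipy, OpenCV 4.12 (cv2) and the standard library are available. Lean on these libraries where they do the work, as an engineer would, in place of code of your own. Each camera call takes 0.05 s, during which the arm holds its last target.

## Working session

There is one attempt and no reset: what is moved stays moved. The work goes in short steps, Python scripts to look and compute and a tool call to move; the robot and the scene stay as the last step left them, time stands still between calls to the robot, and variables do not carry over. Pictures are saved under pics/ and viewed, and the job is handed in when it is done.

Besides the shell and the picture viewer there is one more tool, called after "Request:" as name(argument=value, ...), one argument or row to a line, values as JSON. jog_arm: Moves the arm, as the interface text tells. Shifts and turns lie within -1 to 1; 1 stands for 0.02 m of shift or 6 degrees of turn. Its arguments: {"type":"object","properties":{"rows":{"type":"array","items":{"type":"array","items":{"type":"array","items":{"type":"number"}}}}},"required":["rows"]}

```bash
mkdir -p pics; ls; python3 - <<'E'
from workcell import manip
import cv2
print(manip.observe())
for n in ["top","side","wrist"]:
    print(n,manip.camera_info(n))
for n in ["top","side","wrist"]:
    cv2.imwrite(f"pics/{n}0.png",manip.snapshot(n)[:,:,::-1])
E
```

```text
pics
{'clock': 0.0, 'q': array([-1.31555418e+00,  3.00514291e-01,  1.52157469e+00, -4.90875750e-06,
        1.32068600e+00, -6.66025742e-02]), 'dq': array([-0.0007507 , -0.00034127, -0.00088457,  0.0003955 ,  0.00016907,
       -0.00028252]), 'effort': array([-1.40032909e-03, -5.31808019e+01, -3.52734518e+01,  7.07320590e-02,
        2.44048942e-02, -1.07267044e-04]), 'position': array([ 173.90390071, -521.51151185,  204.86533988]), 'ee_rot': array([-5.88312844e-04,  9.87079644e-01,  1.60229293e-01, -5.80429467e-05]), 'force': array([-0.45994873,  0.60680049,  0.26228173]), 'torque': array([ 0.00841774,  0.01685574, -0.01023072]), 'gripper_width': 94.01154613299461}
top {'intrinsics': array([[448.36802085,   0.        , 263.78640218],
       [  0.        , 448.36802085, 182.96635554],
       [  0.        ,   0.        ,   1.        ]]), 'origin': array([ 374.33689831,   41.8518665 , 1260.92470401]), 'rotation': array([-0.03359977,  0.71352323, -0.6978903 ,  0.05200754])}
side {'intrinsics': array([[364.40471293,   0.        , 253.78482951],
       [  0.        , 364.40471293, 190.46170826],
       [  0.        ,   0.        ,   1.        ]]), 'origin': array([ 391.11809749,  795.16705954, 1053.29171323]), 'rotation': array([ 0.03582017, -0.08358019,  0.94236726, -0.32198636])}
wrist {'intrinsics': array([[297.31863964,   0.        , 255.42069179],
       [  0.        , 297.31863964, 187.89253903],
       [  0.        ,   0.        ,   1.        ]]), 'hand_eye': array([[-1.17599791e-03, -9.61659171e-01, -2.74244883e-01,
         8.03018012e+01],
       [ 9.99999045e-01, -9.31870651e-04, -1.02045596e-03,
         6.34676345e-01],
       [ 7.25770076e-04, -2.74245821e-01,  9.61659349e-01,
        -1.79073412e+02],
       [ 0.00000000e+00,  0.00000000e+00,  0.00000000e+00,
         1.00000000e+00]])}
```

View pics/top0.png

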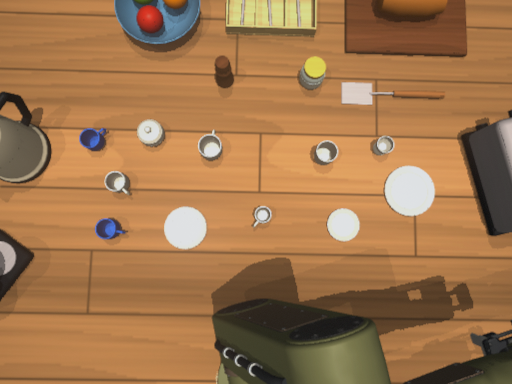

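View pics/side0.png

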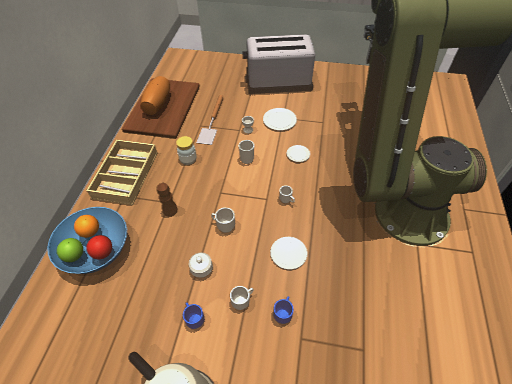

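View pics/wrist0.png

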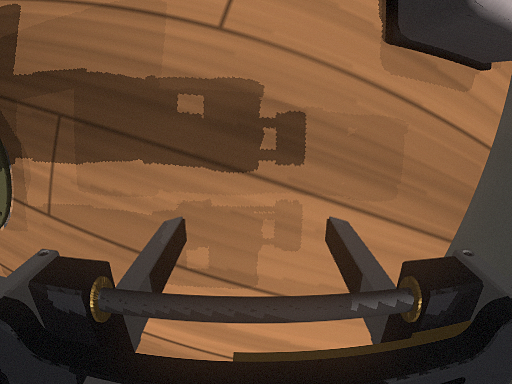

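The top view shows:
- **Saucers:** large at about (410,190), small at (343,225), medium at (185,228).
- **Handled white cups:** large at (210,146), medium at (117,182), small at (262,215).
- **Bystanders:** beaker at (326,152), egg cup at (384,146), sugar pot at (150,132).
- **Decoys:** blue cups at (92,139) and (108,229).

Next I'll measure these positions and check an enlarged crop.

```bash
cat > h.py <<'E'
import numpy as np, cv2
from scipy.spatial.transform import Rotation as R
from workcell import manip
def rot(q): return R.from_quat([q[1],q[2],q[3],q[0]]).as_matrix()
class Cam:
    def __init__(s,n):
        c=manip.camera_info(n); s.K=c['intrinsics']; s.o=c['origin']; s.R=rot(c['rotation'])
    def proj(s,P):
        p=(np.atleast_2d(P)-s.o)@s.R; p=p@s.K.T; return p[:,:2]/p[:,2:]
    def un(s,uv,z):
        uv=np.atleast_2d(uv).astype(float); d=np.c_[uv,np.ones(len(uv))]@np.linalg.inv(s.K).T@s.R.T
        return s.o+d*((z-s.o[2])/d[:,2])[:,None]
E
python3 - <<'E'
from h import *
for n,items in dict(top=dict(L=(410,190),S=(343,225),M=(185,228)),side=dict(L=(280,119),S=(298,153),M=(289,253))).items():
    c=Cam(n); im=cv2.imread(f'pics/{n}0.png'); hsv=cv2.cvtColor(im,cv2.COLOR_BGR2HSV)
    m=((hsv[...,1]<70)&(hsv[...,2]>90)).astype(np.uint8)
    k,lab,st,ce=cv2.connectedComponentsWithStats(m)
    for a,p in items.items():
        l=lab[p[1],p[0]]
        ct,_=cv2.findContours((lab==l).astype(np.uint8),0,1); ct=max(ct,key=cv2.contourArea)[:,0]
        W=c.un(ct,10 )[:,:2]; (x,y),r=cv2.minEnclosingCircle(W.astype(np.float32))
        ys,xs=np.nonzero(lab==l); print(n,a,'area-eq diam',2*r,'center',(x,y),'centroid',c.un([[xs.mean(),ys.mean()]],9)[0].round(1))
    for a,p,h in ([('cl',(210,146),70),('cm',(117,182),62),('cs',(262,215),54),('beaker',(326,152),78),('egg',(384,146),56),('pot',(150,132),78)] if n=='top' else [('cl',(225,214),70),('cm',(240,292),62),('cs',(286,190),54)]):
        print(n,a,c.un([p],h)[0].round(1))
im=cv2.imread('pics/top0.png')
a=cv2.resize(im[125:205,70:230],None,fx=5,fy=5,interpolation=cv2.INTER_CUBIC)
cv2.imwrite('pics/crA.png',a)
b=cv2.resize(im[130:250,240:440],None,fx=4,fy=4,interpolation=cv2.INTER_CUBIC)
cv2.imwrite('pics/crB.png',b)
E
```

```text
top L area-eq diam 144.61566162109375 center (515.9649658203125, -401.6751403808594) centroid [ 515.7 -401.7    9. ]
top S area-eq diam 92.34314727783203 center (415.8524169921875, -213.028564453125) centroid [ 416.  -212.9    9. ]
top M area-eq diam 118.4909896850586 center (398.2333679199219, 225.8595733642578) centroid [398.1 226.5   9. ]
top cl [616.6 159.3  70. ]
top cm [513.9 404.3  62. ]
top cs [434.8  14.9  54. ]
top beaker [ 606.6 -153.3   78. ]
top egg [ 631.9 -317.3   56. ]
top pot [648.9 319.9  78. ]
side L area-eq diam 145.37594604492188 center (512.91357421875, -400.1711730957031) centroid [ 513.5 -399.5    9. ]
side S area-eq diam 93.09788513183594 center (413.700927734375, -210.5847930908203) centroid [ 413.9 -211.1    9. ]
side M area-eq diam 118.76355743408203 center (397.1513671875, 228.166015625) centroid [396.9 229.7   9. ]
side cl [617.  158.7  70. ]
side cm [516.1 405.9  62. ]
side cs [434.8  14.2  54. ]
```

View pics/crA.png

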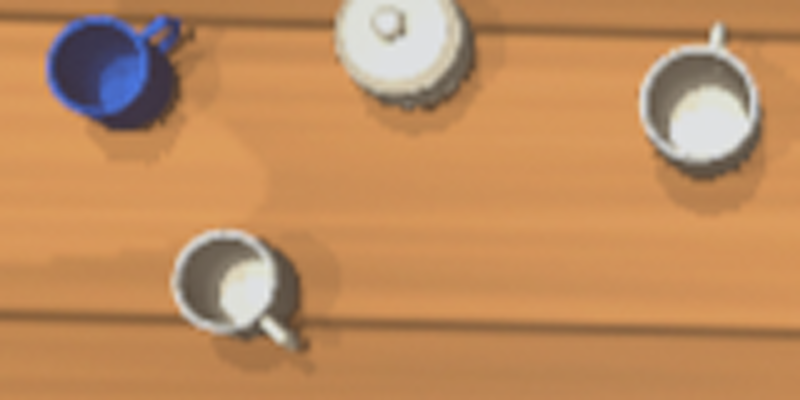

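View pics/crB.png

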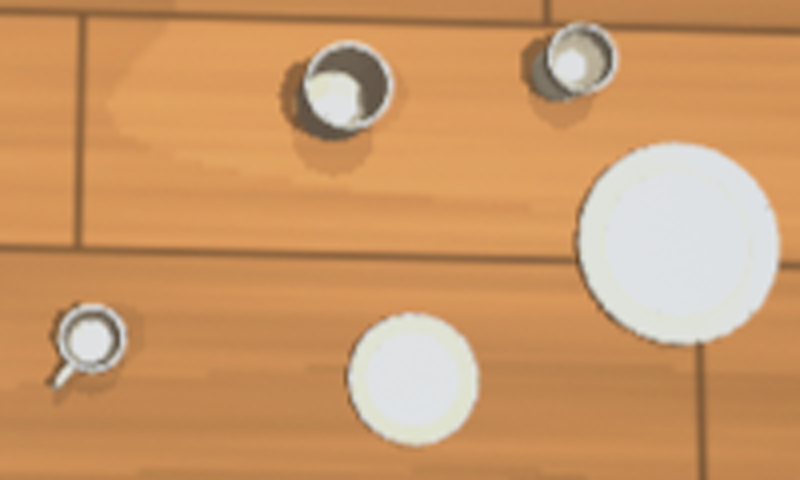

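The crops settle which is which. White with a handle: large cup with rim centre at crop (699,105) and handle up, medium cup at (226,281) with handle lower right, small cup at (91,339) with handle lower left. The beaker (348,85), egg cup (582,58) and sugar pot have no handle, and the blue cup isn't meant. Rim radii match the given sizes. Next I'll refine the axes and handle directions.

```bash
cat > m.py <<'E'
from h import *
from scipy.optimize import minimize
c=Cam('top'); im=cv2.imread('pics/top0.png'); g=cv2.cvtColor(im,cv2.COLOR_BGR2HSV)[...,1].astype(float)
g=cv2.GaussianBlur(g,(0,0),.6)
t=np.linspace(0,2*np.pi,120,endpoint=False)
def samp(P):
    uv=c.proj(P).astype(np.float32); return cv2.remap(g.astype(np.float32),uv[:,0].copy()[None],uv[:,1].copy()[None],cv2.INTER_LINEAR)[0]
def ring(x,y,z,r): return np.c_[x+r*np.cos(t),y+r*np.sin(t),0*t+z]
for n,D,h,uv,tip in [('S',46,54,(262.4,214.4),((52.5)/4+239.5,384.5/4+129.5)),('M',55,62,(114.8,180.8),(300.5/5+69.5,345.5/5+124.5)),('L',64,70,(209.4,145.6),(719.5/5+69.5,28.5/5+124.5))]:
    p0=c.un([uv],h)[0]
    f=lambda p: -np.median(samp(ring(p[0],p[1],h,D/2+3)))*0 - np.mean(samp(ring(p[0],p[1],h,D/2+2.5)).clip(0,150))+np.mean(samp(ring(p[0],p[1],h,D/2-1.7)))
    r=minimize(f,p0[:2],method='Nelder-Mead',options=dict(initial_simplex=[p0[:2],p0[:2]+[4,0],p0[:2]+[0,4]]))
    T=c.un([tip],.6*h)[0]; d=T[:2]-r.x
    print(n,'hand',p0[:2].round(1),'fit',r.x.round(1),'handle ang',np.degrees(np.arctan2(d[1],d[0])).round(1),'reach',np.hypot(*d).round(1))
E
python3 m.py
```

```text
S hand [436.4  13.9] fit [437.2  13.5] handle ang 140.0 reach 40.3
M hand [517.  410.3] fit [517.2 411.3] handle ang -131.5 reach 47.3
L hand [617.6 160.9] fit [618.4 161.3] handle ang -8.3 reach 49.2
```

Request:
jog_arm(
  rows=[
    [[0.95,-0.96,0.1,0,-1],[0.95,-0.96,0.1,0,-1],[0.95,-0.96,0.1,0,-1],[0.95,-0.96,0.1,0,-1],[0.95,-0.96,0.1,0,-1],[0.95,-0.96,0.1,0,-1],[0.95,-0.96,0.1,0,-1],[0.95,-0.96,0.1,0,-1]],
  ],
)

```text
clock: 1.15
position: [269.8, -327.1, 189.3]
ee_rot: [-0.0, 0.987, 0.16, -0.0]
force: [0.7, -0.3, -0.3]
gripper_width: 94.4
```

Request:
jog_arm(
  rows=[
    [[0.95,-0.96,0.1,0,-1],[0.95,-0.96,0.1,0,-1],[0.95,-0.96,0.1,0,-1],[0.95,-0.96,0.1,0,-1],[0.95,-0.96,0.1,0,-1],[0.95,-0.96,0.1,0,-1],[0.95,-0.96,0.1,0,-1],[0.95,-0.96,0.1,0,-1]],
  ],
)

```text
clock: 2.15
position: [365.4, -133.3, 173.3]
ee_rot: [-0.0, 0.987, 0.16, -0.0]
force: [0.7, 0.1, 0.8]
gripper_width: 93.8
```

Request:
jog_arm(
  rows=[
    [[0.95,-0.96,0.1,0,-1],[0.95,-0.96,0.1,0,-1],[0.95,-0.96,0.1,0,-1],[0.95,-0.96,0.1,0,-1],[0.95,-0.96,0.1,0,-1],[0.95,-0.96,0.1,0,-1],[0,0,0.3,0.97,-1],[0,0,0.3,0.97,-1]],
  ],
)

```text
clock: 3.15
position: [436.8, 11.5, 149.1]
ee_rot: [-0.0, 0.998, 0.058, -0.0]
force: [0.1, 0.7, 0.1]
gripper_width: 93.6
```

Request:
jog_arm(
  rows=[
    [[0,0,0.3,0.97,-1],[0,0,0.3,0.97,-1],[0,0,0.3,0.97,-1],[0,0,0.3,0.97,-1],[0,0,0.3,0.97,-1],[0,0,0.3,0.97,-1],[0,0,0.3,0.97,-1],[0,0,0.3,0.97,-1]],
  ],
)

```text
clock: 4.15
position: [436.8, 11.2, 101.1]
ee_rot: [0.0, 0.94, -0.342, -0.0]
force: [0.3, 0.5, -0.1]
gripper_width: 94.1
```

```bash
cat >> h.py <<'E'
def tool(target=None):
    s=manip.observe(); M=rot(s['ee_rot']); p=s['position']
    psi=np.degrees(np.arctan2(M[1,0],M[0,0]))
    print('clk',round(s['clock'],2),'pos',p.round(1),'psi',psi.round(2),'w',round(s['gripper_width'],1),'F',s['force'].round(1),'q',s['q'].round(2))
    if target is not None: print('tool delta mm',(M.T@(np.array(target)-p)).round(1), 'units', (M.T@(np.array(target)-p)/20).round(2))
    return p,M
def wproj(P,p,M):
    c=manip.camera_info('wrist'); H=c['hand_eye']; K=c['intrinsics']
    x=(np.atleast_2d(P)-p)@M; x=(x-H[:3,3])@H[:3,:3]
    r=np.hypot(x[:,0],x[:,1]); th=np.arctan2(r,x[:,2])
    return np.c_[K[0,0]*th*x[:,0]/r+K[0,2],K[1,1]*th*x[:,1]/r+K[1,2]]
def wpic(name,circles):
    p,M=tool(); im=np.ascontiguousarray(manip.snapshot('wrist')[:,:,::-1]); 
    t=np.linspace(0,2*np.pi,40)
    for x,y,z,r in circles:
        for u in wproj(np.c_[x+r*np.cos(t),y+r*np.sin(t),0*t+z],p,M): cv2.circle(im,tuple(int(round(v)) for v in u),1,(0,0,255),-1)
    cv2.imwrite(f'pics/{name}.png',im)
E
python3 - <<'E'
from h import *
tool((437,13.5,20))
wpic('w1',[(437,13.5,54,23)])
E
```

```text
clk 4.15 pos [436.8  11.2 101.1] psi -39.95 w 94.1 F [ 0.3  0.5 -0.1] q [-0.06  0.18  1.94  0.    1.03  2.21]
tool delta mm [-1.3 -1.9 81.1] units [-0.06 -0.1   4.06]
clk 4.15 pos [436.8  11.2 101.1] psi -39.95 w 94.1 F [ 0.3  0.5 -0.1] q [-0.06  0.18  1.94  0.    1.03  2.21]
```

View pics/w1.png

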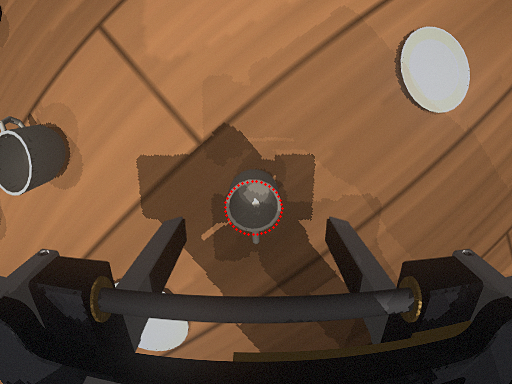

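The wrist view shows the small cup's rim at about (254,207), matching the predicted ring. The handle points down the image (tool -x) and both finger sides are clear. Descending.

Request:
jog_arm(
  rows=[
    [[-0.06,-0.1,0.8,0,-1],[0,0,0.8,0,-1],[0,0,0.8,0,-1],[0,0,0.8,0,-1],[0,0,0.85,0,-1],[0,0,0,0,1],[0,0,0,0,1],[0,0,0,0,1]],
  ],
)

```text
clock: 5.2
position: [437.6, 13.5, 21.1]
ee_rot: [-0.0, 0.94, -0.34, 0.001]
force: [0.1, 0.1, 0.0]
gripper_width: 67.7
```

Request:
jog_arm(
  rows=[
    [[0,0,0,0,1],[0,0,0,0,1],[0,0,0,0,1],[0,0,0,0,1]],
  ],
)

```text
clock: 5.7
position: [437.3, 13.4, 20.6]
ee_rot: [-0.0, 0.94, -0.34, 0.0]
force: [-0.6, -0.5, 5.0]
gripper_width: 44.8
```

Request:
jog_arm(
  rows=[
    [[0,0,-0.4,0,1],[0,0,-0.8,0,1],[0,0,-0.8,0,1],[0,0,0,0,1]],
  ],
)

```text
clock: 6.2
position: [437.8, 13.5, 61.4]
ee_rot: [-0.0, 0.94, -0.34, 0.001]
force: [0.3, -0.7, -0.1]
gripper_width: 44.9
```

```bash
python3 - <<'E'
from h import *
tool((415.7,-212.6,60))
E
```

```text
clk 6.2 pos [437.8  13.5  61.4] psi -39.76 w 44.9 F [ 0.3 -0.7 -0.1] q [-0.05  0.24  1.97  0.    0.93  2.21]
tool delta mm [127.6 187.9   1.4] units [6.38 9.4  0.07]
```

Request:
jog_arm(
  rows=[
    [[0.3,0.5,0,0,1],[0.6,0.88,0,0,1],[0.6,0.88,0,0,1],[0.6,0.88,0,0,1],[0.6,0.88,0,0,1],[0.6,0.88,0,0,1],[0.6,0.88,0,0,1],[0.6,0.88,0,0,1]],
  ],
)

```text
clock: 7.2
position: [420.4, -147.6, 59.7]
ee_rot: [-0.0, 0.94, -0.34, -0.001]
force: [-0.8, 0.0, -0.6]
gripper_width: 44.7
```

Request:
jog_arm(
  rows=[
    [[0.6,0.88,0,0,1],[0.6,0.88,0,0,1],[0.6,0.88,0,0,1],[0.08,0.1,0,0,1],[0,0,0,0,1]],
  ],
)

```text
clock: 7.82
position: [414.7, -212.5, 60.0]
ee_rot: [-0.0, 0.94, -0.34, -0.0]
force: [0.2, 0.2, -1.7]
gripper_width: 45.1
```

```bash
python3 - <<'E'
from h import *
p,M=tool((415.7,-212.6,25))
wpic('w2',[(p[0],p[1],p[2]+34,23),(416,-213,10,46),(416,-213,4,33)])
cv2.imwrite('pics/top2.png',manip.snapshot('top')[:,:,::-1])
E
```

```text
clk 7.83 pos [ 414.7 -212.5   60. ] psi -39.79 w 45.1 F [ 0.2  0.2 -1.7] q [-0.55  0.3   1.9   0.    0.95  1.71]
tool delta mm [ 0.9 -0.6 35. ] units [ 0.04 -0.03  1.75]
clk 7.83 pos [ 414.7 -212.5   60. ] psi -39.79 w 45.1 F [ 0.2  0.2 -1.7] q [-0.55  0.3   1.9   0.    0.95  1.71]
```

View pics/w2.png

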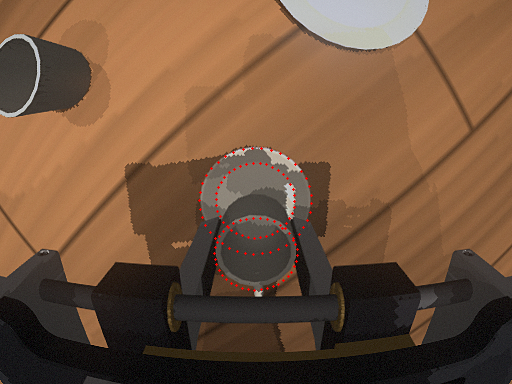

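The wrist view shows the cup gripped level at about (256,250) over the small saucer, with both predicted rings lying on their edges. Lowering slowly.

Request:
jog_arm(
  rows=[
    [[0.04,-0.03,0.6,0,1],[0,0,0.6,0,1],[0,0,0.3,0,1],[0,0,0.1,0,1],[0,0,0.07,0,1],[0,0,0,0,1]],
  ],
)

```text
clock: 8.68
position: [416.1, -212.8, 27.2]
ee_rot: [0.0, 0.94, -0.34, 0.0]
force: [-1.3, 0.3, -0.0]
gripper_width: 44.9
```

Request:
jog_arm(
  rows=[
    [[0,0,0.05,0,1],[0,0,0.05,0,1],[0,0,0,0,1]],
  ],
)

```text
clock: 9.05
position: [416.1, -212.7, 25.0]
ee_rot: [-0.0, 0.94, -0.34, -0.0]
force: [0.6, -0.3, -0.7]
gripper_width: 44.9
```

Request:
jog_arm(
  rows=[
    [[0,0,0.03,0,1],[0,0,0,0,1],[0,0,0,0,1]],
  ],
)

```text
clock: 9.43
position: [416.1, -212.8, 24.6]
ee_rot: [0.0, 0.94, -0.34, 0.0]
force: [-1.4, 1.2, 4.6]
gripper_width: 45.0
```

Contact reads about 4.6 N, so I'm releasing and lifting.

Request:
jog_arm(
  rows=[
    [[0,0,0,0,0.4],[0,0,0,0,0],[0,0,0,0,-0.5],[0,0,0,0,-1],[0,0,0,0,-1],[0,0,-0.5,0,-1],[0,0,-1,0,-1],[0,0,-1,0,-1]],
  ],
)

```text
clock: 10.42
position: [416.1, -212.7, 75.6]
ee_rot: [0.0, 0.94, -0.34, 0.0]
force: [0.2, 0.6, -0.1]
gripper_width: 93.8
```

Request:
jog_arm(
  rows=[
    [[0,0,-1,0,-1],[0,0,-1,0,-1],[0,0,-1,0,-1],[0,0,0,0,-1]],
  ],
)

```text
clock: 10.92
position: [416.7, -213.1, 136.0]
ee_rot: [0.0, 0.94, -0.34, 0.001]
force: [-0.5, -0.2, 0.2]
gripper_width: 94.0
```

```bash
python3 - <<'E'
from h import *
tool((517,411,130))
wpic('w3',[(416,-213,58,23),(416,-213,10,46)])
E
```

```text
clk 10.93 pos [ 416.7 -213.1  136. ] psi -39.76 w 94.0 F [-0.5 -0.2  0.2] q [-0.55  0.19  1.83  0.    1.12  1.71]
tool delta mm [-322.  -543.9    5.2] units [-16.1  -27.19   0.26]
clk 10.93 pos [ 416.7 -213.1  136. ] psi -39.76 w 94.0 F [-0.5 -0.2  0.2] q [-0.55  0.19  1.83  0.    1.12  1.71]
```

View pics/w3.png

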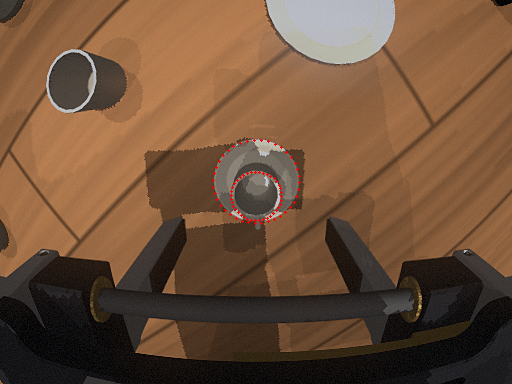

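The small cup stands centred on its saucer: its rim and the saucer's match the predicted rings around (256,196). I'll turn the wrist here first, so joint 6 doesn't run out of range on the way.

Request:
jog_arm(
  rows=[
    [[0,0,0,-0.98,-1],[0,0,0,-0.98,-1],[0,0,0,-0.98,-1],[0,0,0,-0.98,-1],[0,0,0,-0.98,-1],[0,0,0,-0.98,-1],[0,0,0,-0.98,-1],[0,0,0,-0.98,-1]],
  ],
)

```text
clock: 11.98
position: [415.7, -212.5, 133.5]
ee_rot: [-0.0, 0.998, 0.065, -0.001]
force: [0.0, 0.8, 0.2]
gripper_width: 93.9
```

Request:
jog_arm(
  rows=[
    [[0,0,0,-0.98,-1],[0,0,0,-0.98,-1],[0,0,0,-0.98,-1],[0,0,0,-0.98,-1],[0,0,0,-0.98,-1],[0,0,0,-0.98,-1],[0,0,0,-0.98,-1],[0,0,0,0,-1]],
  ],
)

```text
clock: 12.98
position: [415.8, -212.5, 133.7]
ee_rot: [-0.001, 0.912, 0.41, -0.0]
force: [-0.3, -0.4, -0.1]
gripper_width: 94.6
```

```bash
python3 - <<'E'
from h import *
tool((517,411,130))
E
```

```text
clk 12.97 pos [ 415.8 -212.5  133.7] psi 48.4 w 94.6 F [-0.3 -0.4 -0.1] q [-0.55  0.19  1.83  0.    1.12  0.18]
tool delta mm [ 533.5 -338.3    4. ] units [ 26.67 -16.91   0.2 ]
```

Request:
jog_arm(
  rows=[
    [[0.98,-0.62,0,0,-1],[0.98,-0.62,0,0,-1],[0.98,-0.62,0,0,-1],[0.98,-0.62,0,0,-1],[0.98,-0.62,0,0,-1],[0.98,-0.62,0,0,-1],[0.98,-0.62,0,0,-1],[0.98,-0.62,0,0,-1]],
  ],
)

```text
clock: 13.98
position: [445.7, -28.8, 134.0]
ee_rot: [-0.0, 0.913, 0.409, -0.0]
force: [-0.2, 0.5, 0.6]
gripper_width: 93.9
```

Request:
jog_arm(
  rows=[
    [[0.98,-0.62,0,0,-1],[0.98,-0.62,0,0,-1],[0.98,-0.62,0,0,-1],[0.98,-0.62,0,0,-1],[0.98,-0.62,0,0,-1],[0.98,-0.62,0,0,-1],[0.98,-0.62,0,0,-1],[0.98,-0.62,0,0,-1]],
  ],
)

```text
clock: 14.98
position: [475.6, 154.3, 133.9]
ee_rot: [-0.0, 0.913, 0.409, -0.0]
force: [-0.1, 0.3, -0.0]
gripper_width: 94.0
```

Request:
jog_arm(
  rows=[
    [[0.98,-0.62,0,0,-1],[0.98,-0.62,0,0,-1],[0.98,-0.62,0,0,-1],[0.98,-0.62,0,0,-1],[0.98,-0.62,0,0,-1],[0.98,-0.62,0,0,-1],[0.98,-0.62,0,0,-1],[0.98,-0.62,0,0,-1]],
  ],
)

```text
clock: 15.98
position: [505.4, 337.3, 133.7]
ee_rot: [0.0, 0.913, 0.409, -0.001]
force: [0.0, -0.6, 0.1]
gripper_width: 93.9
```

Request:
jog_arm(
  rows=[
    [[0.98,-0.62,0,0,-1],[0.98,-0.62,0,0,-1],[0.98,-0.62,0.5,0,-1],[0.2,-0.17,0.5,0,-1],[0,0,0,0,-1]],
  ],
)

```text
clock: 16.6
position: [516.2, 410.0, 112.9]
ee_rot: [0.0, 0.912, 0.41, -0.001]
force: [0.5, 0.2, -0.1]
gripper_width: 93.9
```

```bash
python3 - <<'E'
from h import *
tool((517.2,411,25))
wpic('w4',[(517.2,411,62,27.5),(398,226.5,10,59)])
E
```

```text
clk 16.6 pos [516.2 410.  112.9] psi 48.39 w 93.9 F [ 0.5  0.2 -0.1] q [ 0.62  0.62  1.27 -0.    1.25  1.34]
tool delta mm [ 1.7  0.1 87.9] units [0.08 0.01 4.39]
clk 16.6 pos [516.2 410.  112.9] psi 48.39 w 93.9 F [ 0.5  0.2 -0.1] q [ 0.62  0.62  1.27 -0.    1.25  1.34]
```

View pics/w4.png

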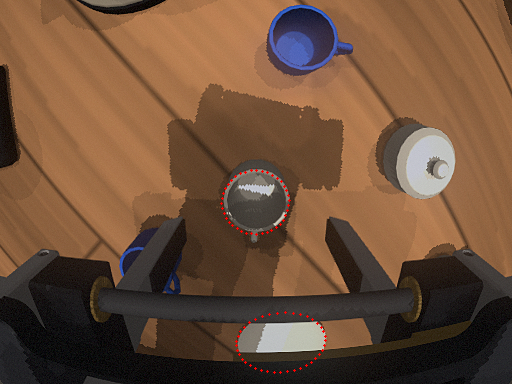

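The wrist view shows the white medium cup's rim at (256,201), matching its ring. The handle points down the image and the fingers are clear of the blue cup at lower left. Descending and gripping.

Request:
jog_arm(
  rows=[
    [[0.08,0,0.85,0,-1],[0,0,0.9,0,-1],[0,0,0.9,0,-1],[0,0,0.9,0,-1],[0,0,0.84,0,-1],[0,0,0,0,1],[0,0,0,0,1],[0,0,0,0,1]],
  ],
)

```text
clock: 17.65
position: [518.2, 412.1, 27.5]
ee_rot: [-0.0, 0.912, 0.41, 0.001]
force: [0.9, 0.2, -0.7]
gripper_width: 67.5
```

Request:
jog_arm(
  rows=[
    [[0,0,0,0,1],[0,0,0,0,1],[0,0,0,0,1]],
  ],
)

```text
clock: 18.02
position: [518.0, 411.9, 27.1]
ee_rot: [-0.0, 0.912, 0.41, 0.0]
force: [0.1, -1.3, 4.3]
gripper_width: 54.0
```

Request:
jog_arm(
  rows=[
    [[0,0,-0.4,0,1],[0,0,-0.8,0,1],[0,0,-0.8,0,1],[0,0,0,0,1]],
  ],
)

```text
clock: 18.52
position: [518.6, 412.3, 68.8]
ee_rot: [-0.0, 0.912, 0.41, 0.002]
force: [0.0, 0.2, -1.9]
gripper_width: 54.0
```

```bash
python3 - <<'E'
from h import *
tool((398.2,226.6,65))
E
```

```text
clk 18.52 pos [518.6 412.3  68.8] psi 48.44 w 54.0 F [ 0.   0.2 -1.9] q [0.62 0.67 1.3  0.   1.16 1.34]
tool delta mm [-218.8   33.2    3.1] units [-10.94   1.66   0.16]
```

Request:
jog_arm(
  rows=[
    [[-0.5,0.1,0,0,1],[-0.95,0.14,0,0,1],[-0.95,0.14,0,0,1],[-0.95,0.14,0,0,1],[-0.95,0.14,0,0,1],[-0.95,0.14,0,0,1],[-0.95,0.14,0,0,1],[-0.95,0.14,0,0,1]],
  ],
)

```text
clock: 19.52
position: [438.1, 289.3, 66.1]
ee_rot: [0.0, 0.912, 0.41, -0.001]
force: [0.3, -1.0, -1.3]
gripper_width: 53.9
```

Request:
jog_arm(
  rows=[
    [[-0.95,0.14,0,0,1],[-0.95,0.14,0,0,1],[-0.95,0.14,0,0,1],[-0.9,0.14,0,0,1],[0,0,0,0,1]],
  ],
)

```text
clock: 20.15
position: [396.9, 226.1, 66.4]
ee_rot: [0.0, 0.912, 0.41, -0.0]
force: [0.1, 0.5, -0.9]
gripper_width: 53.4
```

```bash
python3 - <<'E'
from h import *
p,M=tool((398.2,226.6,31))
wpic('w5',[(p[0],p[1],p[2]+35,27.5),(398.2,226.6,10,59),(398.2,226.6,4,42)])
E
```

```text
clk 20.15 pos [396.9 226.1  66.4] psi 48.39 w 53.4 F [ 0.1  0.5 -0.9] q [ 0.44  0.27  1.92 -0.    0.95  1.16]
tool delta mm [ 1.3  0.6 35.4] units [0.06 0.03 1.77]
clk 20.15 pos [396.9 226.1  66.4] psi 48.39 w 53.4 F [ 0.1  0.5 -0.9] q [ 0.44  0.27  1.92 -0.    0.95  1.16]
```

View pics/w5.png

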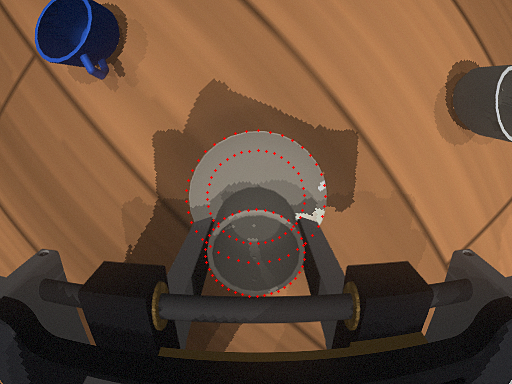

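The medium cup hangs level at (256,252), and the medium saucer's edge matches its ring. Lowering.

Request:
jog_arm(
  rows=[
    [[0.05,0.02,0.6,0,1],[0,0,0.6,0,1],[0,0,0.3,0,1],[0,0,0.15,0,1],[0,0,0,0,1]],
  ],
)

```text
clock: 20.82
position: [398.7, 227.4, 33.5]
ee_rot: [0.0, 0.912, 0.41, -0.0]
force: [-0.2, 0.2, -1.0]
gripper_width: 54.0
```

Request:
jog_arm(
  rows=[
    [[0,0,0.05,0,1],[0,0,0.05,0,1],[0,0,0,0,1]],
  ],
)

```text
clock: 21.2
position: [398.7, 227.4, 31.7]
ee_rot: [-0.0, 0.912, 0.41, 0.0]
force: [0.0, -0.7, -0.0]
gripper_width: 53.4
```

Request:
jog_arm(
  rows=[
    [[0,0,0.04,0,1],[0,0,0,0,1],[0,0,0,0,1]],
  ],
)

```text
clock: 21.58
position: [398.8, 227.5, 31.1]
ee_rot: [-0.0, 0.912, 0.41, 0.0]
force: [-2.0, -0.9, 4.4]
gripper_width: 53.9
```

Request:
jog_arm(
  rows=[
    [[0,0,0,0,0.3],[0,0,0,0,-0.1],[0,0,0,0,-0.5],[0,0,0,0,-1],[0,0,0,0,-1],[0,0,-0.5,0,-1],[0,0,-1,0,-1],[0,0,-1,0,-1]],
  ],
)

```text
clock: 22.58
position: [398.8, 227.4, 82.0]
ee_rot: [-0.0, 0.912, 0.41, 0.0]
force: [0.0, -0.2, 0.7]
gripper_width: 94.0
```

Request:
jog_arm(
  rows=[
    [[0,0,-1,0.9,-1],[0,0,-1,0.95,-1],[0,0,-0.5,0.95,-1],[0,0,0,0.95,-1],[0,0,0,0.95,-1],[0,0,0,0.95,-1],[0,0,0,0.95,-1],[0,0,0,0.95,-1]],
  ],
)

```text
clock: 23.58
position: [398.8, 227.4, 131.6]
ee_rot: [-0.0, 1.0, 0.026, 0.0]
force: [1.3, 0.3, -0.2]
gripper_width: 93.7
```

Request:
jog_arm(
  rows=[
    [[0,0,0,0.95,-1],[0,0,0,0.95,-1],[0,0,0,0,-1]],
  ],
)

```text
clock: 23.95
position: [398.8, 227.4, 131.4]
ee_rot: [-0.0, 0.997, -0.072, 0.0]
force: [0.2, -0.6, 0.4]
gripper_width: 94.0
```

```bash
python3 - <<'E'
from h import *
tool((618.2,161.2,125))
wpic('w6',[(398.2,226.6,66,27.5),(398.2,226.6,10,59),(618.2,161.2,70,32)])
E
```

```text
clk 23.95 pos [398.8 227.4 131.4] psi -8.23 w 94.0 F [ 0.2 -0.6  0.4] q [0.44 0.18 1.86 0.   1.11 2.15]
tool delta mm [226.6  34.2   6.5] units [11.33  1.71  0.33]
clk 23.95 pos [398.8 227.4 131.4] psi -8.23 w 94.0 F [ 0.2 -0.6  0.4] q [0.44 0.18 1.86 0.   1.11 2.15]
```

View pics/w6.png

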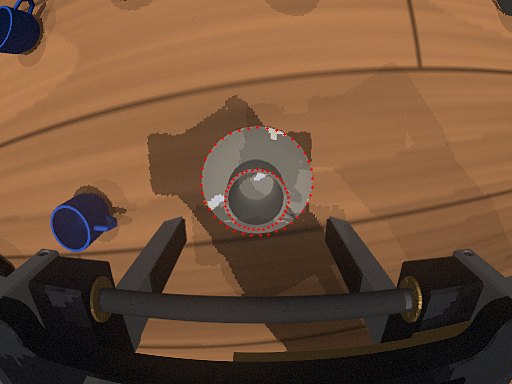

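The medium cup stands centred on its saucer, with both rings matching around (256,197). On to the large cup.

Request:
jog_arm(
  rows=[
    [[0.95,0.14,0,0,-1],[0.95,0.14,0,0,-1],[0.95,0.14,0,0,-1],[0.95,0.14,0,0,-1],[0.95,0.14,0,0,-1],[0.95,0.14,0,0,-1],[0.95,0.14,0,0,-1],[0.95,0.14,0,0,-1]],
  ],
)

```text
clock: 25.0
position: [547.5, 182.4, 130.5]
ee_rot: [0.0, 0.997, -0.072, -0.0]
force: [-0.3, 0.2, -0.6]
gripper_width: 93.8
```

Request:
jog_arm(
  rows=[
    [[0.95,0.14,0,0,-1],[0.95,0.14,0,0,-1],[0.95,0.14,0,0,-1],[0.88,0.17,0.3,0,-1],[0,0,0,0,-1]],
  ],
)

```text
clock: 25.62
position: [618.9, 159.8, 123.6]
ee_rot: [0.0, 0.997, -0.073, -0.001]
force: [-1.0, 0.9, -0.9]
gripper_width: 93.9
```

```bash
python3 - <<'E'
from h import *
tool((618.2,161.2,31))
wpic('w7',[(618.2,161.2,70,32)])
E
```

```text
clk 25.62 pos [618.9 159.8 123.6] psi -8.32 w 93.9 F [-1.   0.9 -0.9] q [ 0.2   0.57  1.33 -0.    1.24  1.91]
tool delta mm [-0.8 -1.4 92.6] units [-0.04 -0.07  4.63]
clk 25.62 pos [618.9 159.8 123.6] psi -8.32 w 93.9 F [-1.   0.9 -0.9] q [ 0.2   0.57  1.33 -0.    1.24  1.91]
```

View pics/w7.png

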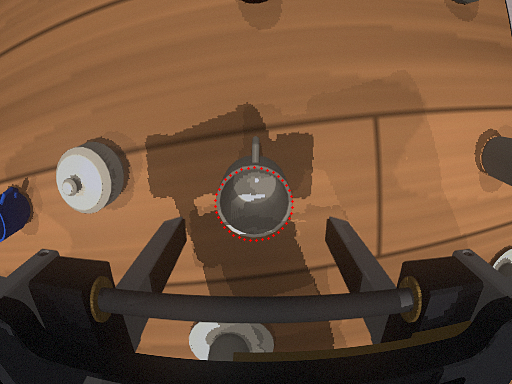

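The large cup's rim is at about (254,201), within 1 to 2 px of its ring, with the handle up the image and the sides clear. Gripping.

Request:
jog_arm(
  rows=[
    [[-0.04,-0.07,0.9,0,-1],[0,0,0.95,0,-1],[0,0,0.95,0,-1],[0,0,0.95,0,-1],[0,0,0.85,0,-1],[0,0,0,0,1],[0,0,0,0,1],[0,0,0,0,1]],
  ],
)

```text
clock: 26.68
position: [617.9, 162.6, 33.7]
ee_rot: [-0.0, 0.997, -0.072, 0.001]
force: [0.6, -0.0, 0.3]
gripper_width: 67.7
```

Request:
jog_arm(
  rows=[
    [[0,0,0,0,1],[0,0,0,0,1]],
  ],
)

```text
clock: 26.92
position: [617.8, 162.5, 33.6]
ee_rot: [-0.0, 0.997, -0.072, 0.001]
force: [-1.5, -0.8, 5.1]
gripper_width: 62.5
```

Request:
jog_arm(
  rows=[
    [[0,0,-0.4,0,1],[0,0,-0.8,0,1],[0,0,-1,0,1],[0,0,-1,0,1],[0,0,-1,0,1],[0,0,-1,0,1],[0,0,-0.6,0,1],[0,0,0,0,1]],
  ],
)

```text
clock: 27.92
position: [617.7, 162.6, 149.8]
ee_rot: [-0.0, 0.997, -0.072, 0.001]
force: [-0.3, 0.4, -1.6]
gripper_width: 62.2
```

```bash
python3 - <<'E'
from h import *
tool((515.6,-401.4,150))
E
```

```text
clk 27.93 pos [617.7 162.6 149.8] psi -8.26 w 62.2 F [-0.3  0.4 -1.6] q [ 0.2   0.54  1.31 -0.    1.29  1.91]
tool delta mm [-2.010e+01  5.728e+02 -5.000e-01] units [-1.000e+00  2.864e+01 -2.000e-02]
```

Request:
jog_arm(
  rows=[
    [[-0.03,0.5,0,0,1],[-0.03,0.95,0,0,1],[-0.03,0.95,0,0,1],[-0.03,0.95,0,0,1],[-0.03,0.95,0,0,1],[-0.03,0.95,0,0,1],[-0.03,0.95,0,0,1],[-0.03,0.95,0,0,1]],
  ],
)

```text
clock: 28.92
position: [591.9, 20.4, 148.9]
ee_rot: [0.0, 0.997, -0.072, 0.0]
force: [0.2, -0.3, -2.4]
gripper_width: 63.0
```

Request:
jog_arm(
  rows=[
    [[-0.03,0.95,0,0,1],[-0.03,0.95,0,0,1],[-0.03,0.95,0,0,1],[-0.03,0.95,0,0,1],[-0.03,0.95,0,0,1],[-0.03,0.95,0,0,1],[-0.03,0.95,0,0,1],[-0.03,0.95,0,0,1]],
  ],
)

```text
clock: 29.92
position: [565.3, -129.3, 148.8]
ee_rot: [-0.0, 0.997, -0.072, -0.0]
force: [-0.1, 0.4, -1.8]
gripper_width: 62.5
```

Request:
jog_arm(
  rows=[
    [[-0.03,0.95,0,0,1],[-0.03,0.95,0,0,1],[-0.03,0.95,0,0,1],[-0.03,0.95,0,0,1],[-0.03,0.95,0,0,1],[-0.03,0.95,0,0,1],[-0.03,0.95,0,0,1],[-0.03,0.95,0,0,1]],
  ],
)

```text
clock: 30.92
position: [538.8, -279.0, 148.8]
ee_rot: [-0.0, 0.997, -0.072, 0.0]
force: [-0.6, -0.7, -2.0]
gripper_width: 62.1
```

Request:
jog_arm(
  rows=[
    [[-0.03,0.95,0,0,1],[-0.03,0.95,0,0,1],[-0.03,0.95,0,0,1],[-0.03,0.95,0,0,1],[-0.03,0.95,0,0,1],[-0.03,0.95,0,0,1],[-0.03,0.59,0,0,1],[0,0,0,0,1]],
  ],
)

```text
clock: 31.92
position: [516.5, -402.3, 148.6]
ee_rot: [-0.0, 0.997, -0.072, -0.0]
force: [0.4, 0.2, -2.4]
gripper_width: 62.3
```

```bash
python3 - <<'E'
from h import *
p,M=tool((515.6,-401.4,70))
wpic('w8',[(p[0],p[1],p[2]+36,32),(515.6,-401.4,10,72),(515.6,-401.4,4,51.5)])
E
```

```text
clk 31.93 pos [ 516.5 -402.3  148.6] psi -8.32 w 62.3 F [ 0.4  0.2 -2.4] q [-0.72  0.58  1.26  0.    1.31  1.  ]
tool delta mm [-1.  -0.8 78.6] units [-0.05 -0.04  3.93]
clk 31.93 pos [ 516.5 -402.3  148.6] psi -8.32 w 62.3 F [ 0.4  0.2 -2.4] q [-0.72  0.58  1.26  0.    1.31  1.  ]
```

View pics/w8.png

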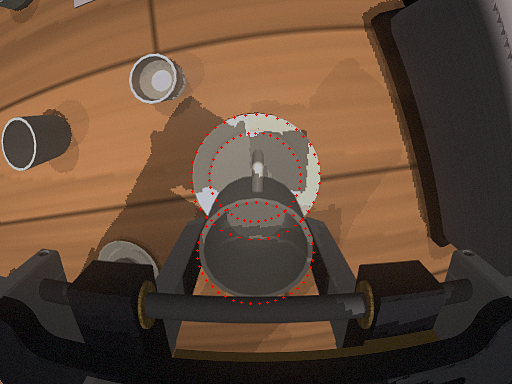

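The large cup hangs level at (256,250) over the large saucer, whose edge matches its ring. The toaster is well clear on the right. Lowering.

Request:
jog_arm(
  rows=[
    [[-0.04,-0.04,0.6,0,1],[0,0,1,0,1],[0,0,1,0,1],[0,0,1,0,1],[0,0,0.8,0,1],[0,0,0.6,0,1],[0,0,0.3,0,1],[0,0,0,0,1]],
  ],
)

```text
clock: 32.98
position: [516.1, -400.8, 42.7]
ee_rot: [-0.0, 0.997, -0.072, -0.0]
force: [0.1, 1.1, -1.6]
gripper_width: 62.5
```

Request:
jog_arm(
  rows=[
    [[0,0,0.1,0,1],[0,0,0.07,0,1],[0,0,0.03,0,1],[0,0,0,0,1]],
  ],
)

```text
clock: 33.48
position: [516.1, -400.8, 38.9]
ee_rot: [0.0, 0.997, -0.072, 0.0]
force: [-0.1, -0.4, -2.3]
gripper_width: 62.6
```

```bash
python3 - <<'E'
from h import *
tool((515.6,-401.4,37.6))
E
```

```text
clk 33.48 pos [ 516.1 -400.8   38.9] psi -8.26 w 62.6 F [-0.1 -0.4 -2.3] q [-0.72  0.69  1.34 -0.    1.1   1.  ]
tool delta mm [-0.4  0.7  1.3] units [-0.02  0.03  0.06]
```

Request:
jog_arm(
  rows=[
    [[0,0,0.04,0,1],[0,0,0.03,0,1],[0,0,0,0,1],[0,0,0,0,1]],
  ],
)

```text
clock: 33.98
position: [516.1, -400.8, 37.6]
ee_rot: [0.0, 0.997, -0.072, 0.0]
force: [-1.0, 0.8, 2.5]
gripper_width: 62.4
```

Contact: the vertical force went from -2.3 to +2.5 N. Releasing.

Request:
jog_arm(
  rows=[
    [[0,0,0,0,0.2],[0,0,0,0,-0.2],[0,0,0,0,-0.6],[0,0,0,0,-1],[0,0,0,0,-1],[0,0,-0.5,0,-1],[0,0,-1,0,-1],[0,0,-1,0,-1]],
  ],
)

```text
clock: 34.98
position: [516.3, -401.0, 89.6]
ee_rot: [0.0, 0.997, -0.072, 0.001]
force: [0.2, 0.4, -0.2]
gripper_width: 93.7
```

Request:
jog_arm(
  rows=[
    [[0,0,-1,0,-1],[0,0,-1,0,-1],[0,0,-1,0,-1],[0,0,0,0,-1]],
  ],
)

```text
clock: 35.48
position: [516.6, -401.2, 149.6]
ee_rot: [0.001, 0.997, -0.072, 0.001]
force: [-0.3, -0.1, 0.3]
gripper_width: 94.6
```

```bash
python3 - <<'E'
from h import *
wpic('w9',[(515.6,-401.4,74,32),(515.6,-401.4,10,72)])
cv2.imwrite('pics/side9.png',cv2.resize(manip.snapshot('side')[60:345,170:370,::-1],None,fx=2,fy=2,interpolation=cv2.INTER_CUBIC))
E
```

```text
clk 35.48 pos [ 516.6 -401.2  149.6] psi -8.26 w 94.6 F [-0.3 -0.1  0.3] q [-0.72  0.58  1.26  0.    1.3   1.  ]
```

View pics/w9.png

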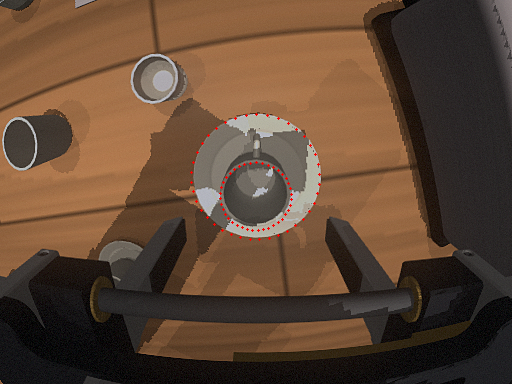

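View pics/side9.png

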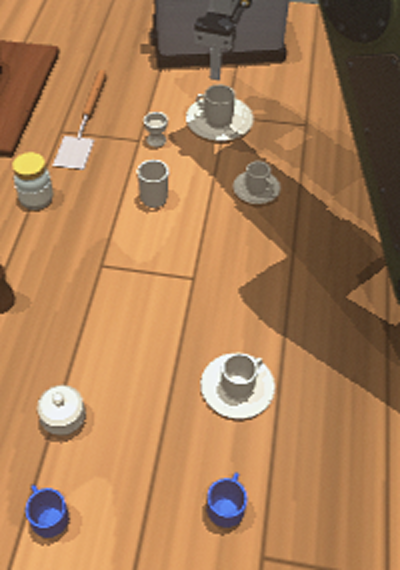

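In the wrist view the large cup is upright, but 2 to 3 px up-image of its ring. I'll move the arm aside and check all three from the top.

Request:
jog_arm(
  rows=[
    [[-1,0.3,-0.3,0,-1],[-1,0.3,-0.3,0,-1],[-1,0.3,-0.3,0,-1],[-1,0.3,-0.3,0,-1],[-1,0.3,-0.3,0,-1],[-1,0.5,-0.3,0,-1],[-1,0.6,-0.3,0,-1],[-1,0.6,-0.3,0,-1]],
  ],
)

```text
clock: 36.58
position: [347.0, -441.6, 195.9]
ee_rot: [0.0, 0.997, -0.072, 0.0]
force: [-0.3, -1.2, -0.2]
gripper_width: 93.9
```

Request:
jog_arm(
  rows=[
    [[-1,0.6,0,0,-1],[-1,0.6,0,0,-1],[-1,0.6,0,0,-1],[-1,0.6,0,0,-1],[-1,0.6,0,0,-1],[-1,0.6,0,0,-1],[-1,0.6,0,0,-1],[0,0,0,0,-1]],
  ],
)

```text
clock: 37.58
position: [196.3, -504.6, 195.7]
ee_rot: [0.0, 0.997, -0.073, -0.0]
force: [-0.4, -0.1, -0.1]
gripper_width: 94.0
```

```bash
cat > m2.py <<'E'
from h import *
from scipy.optimize import minimize
tool()
im=np.ascontiguousarray(manip.snapshot('top')[:,:,::-1]); cv2.imwrite('pics/top9.png',im)
s2=manip.snapshot('side')[:,:,::-1]; cv2.imwrite('pics/side10.png',s2)
c=Cam('top')
t=np.linspace(0,2*np.pi,60)
hsv=cv2.cvtColor(im,cv2.COLOR_BGR2HSV); m=((hsv[...,1]<70)&(hsv[...,2]>60)).astype(np.uint8)
k,lab,st,ce=cv2.connectedComponentsWithStats(m)
out=[]
for n,D,h,rs,x,y in [('S',46,54,46,416,-213),('M',55,62,59,398.2,226.5),('L',64,70,72,515.8,-401.7)]:
    u=c.proj([[x,y,10]])[0]
    S=6; w=32; x0,y0=int(u[0])-w,int(u[1])-w
    cr=cv2.resize(im[y0:y0+2*w,x0:x0+2*w],None,fx=S,fy=S,interpolation=cv2.INTER_CUBIC)
    for z,r in ((10,rs),(h+4,D/2)):
        for v in c.proj(np.c_[x+r*np.cos(t),y+r*np.sin(t),0*t+z]):
            cv2.circle(cr,(int((v[0]-x0+.5)*S-.5),int((v[1]-y0+.5)*S-.5)),1,(0,0,255),-1)
    out.append(cr[:, 60:324])
cv2.imwrite('pics/chk.png',np.hstack(out)[:, :800]); print(np.hstack(out).shape)
E
python3 m2.py
```

```text
clk 37.58 pos [ 196.3 -504.6  195.7] psi -8.39 w 94.0 F [-0.4 -0.1 -0.1] q [-1.27  0.29  1.56 -0.    1.29  0.45]
(384, 792, 3)
```

View pics/chk.png

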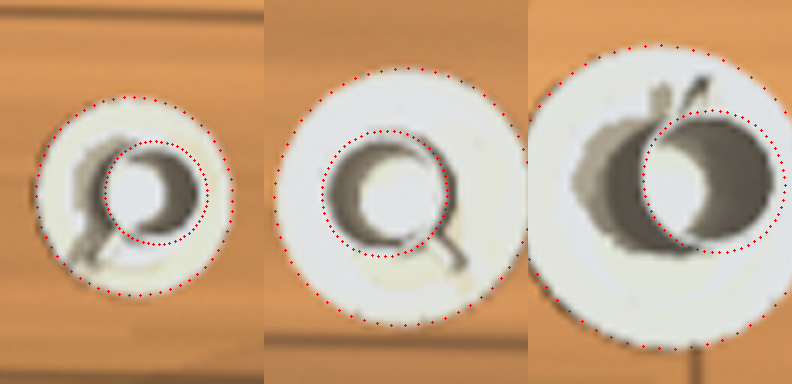

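View pics/top9.png

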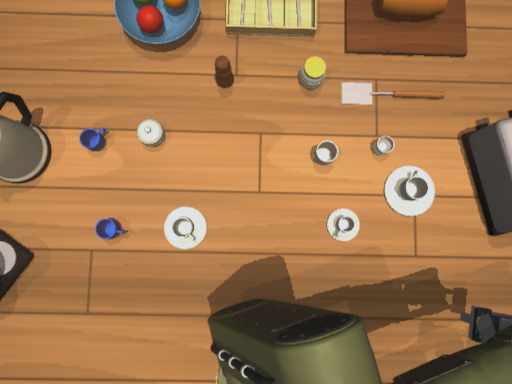

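The saucer rings match the first picture's positions, so the saucers haven't moved. The small and medium rims are within about 1.5 mm, and the large cup is about 2 to 3 mm off centre on a 103 mm floor. One last difference check, then hand-in.

```bash
python3 - <<'E'
from h import *
a=cv2.imread('pics/top0.png').astype(int); b=cv2.imread('pics/top9.png').astype(int)
d=np.abs(a-b).max(2)
for n,(x,y) in dict(beaker=(326,152),egg=(384,146),pot=(150,132),blue1=(92,139),blue2=(108,229)).items(): print(n,d[y-20:y+20,x-20:x+20].max())
tool(); print(manip.hand_in())
E
```

```text
beaker 4
egg 5
pot 5
blue1 4
blue2 4
clk 37.67 pos [ 197.7 -504.1  195.6] psi -8.3 w 94.1 F [-0.2  0.8 -0.9] q [-1.26  0.29  1.56  0.    1.29  0.45]
the job is handed in; nothing more can be done
None
```

I set the three handled cups upright on their matching saucers in the order small, medium, large, and handed the job in at 37.7 s of the 88 s allowed. The touch-down forces read at most about 5 N, and the arm was clear of everything at hand-in.

**Centring:** in the last top view, the small and medium cups are within about 1.5 mm of their saucer centres. The large cup looks about 2–3 mm off centre, which I left because its saucer floor is 103 mm across. The wrist and top views disagreed on which way it was off.

**Everything else:** the saucers still match their original outlines. The areas around the beaker, egg cup, sugar pot and both blue cups look the same as at the start.

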